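# Swing the pan handle in and lid the low bolt pan

### The arm

A 7-joint arm with a two-finger parallel gripper is mounted at the origin on the work surface. World frame = base frame: x ahead of the robot, y to its left, z up, the work surface at z = 0. Lengths are in mm, angles in rad, forces in N, time in s.
With the tool pointing down it reaches from about 425 to 825 mm from the base axis. Payload 3.6 kg.
Tool frame: the origin (TCP) lies at the very end of the fingers, on their centre line; the grasp point (between the pads) lies 19 mm behind it (pinch_z is the distance from the TCP to the grasp point, in mm); z points along the fingers, y is the line along which they close (so a half turn about z gives the same grasp; the last joint's range is limited). The gripper opens to 85 mm and grips with 20 to 120 N. Pads are 22 mm wide; open, the fingers measure 114 mm over their backs; the gripper's body (76 mm by 85 mm) begins 54 mm behind the grasp point. The pads swing forward as they close: fully open they stand 13 mm farther back than shut.
Start: joints at [-1.141, 0.615, -0.013, 1.423, 0.008, 1.103, -0.04], TCP at [286.082, 583.627, 231.297] pointing down, gripper open.
Joint ranges: [-3.12, 3.12], [-0.3, 2.06], [-1.34, 1.32], [0.26, 2.42], [-1.36, 4.5], [0.01, 1.98], [-2.84, 2.84]. Speed limits (rad/s): [2.79, 2.79, 3.14, 3.14, 3.14, 3.14, 3.14].

### API

Orientations are given as a 3x3 rotation matrix whose columns are the frame's x, y, z axes.
In Python, from station import * gives the robot as it stands. The module is installed in compiled form; this text tells all that it offers.
- The arm moves only by the tool step_arm, never from a script. Its argument "targets" is a list that holds one entry, the list of rows, each a list of 4 numbers: the shift along the tool's x, y, z in units of 0.08 m (1.0 is 0.08 m), then the turn about the tool's z in units of pi rad (1.0 is pi rad). In form: [[[tx, ty, tz, turn], ...]]. A call has exactly 10 rows; each row is the pose to reach, as a shift and turn from the pose commanded when the call began, along the tool's axes at that moment, turning the shorter way round; what a row does not reach only later rows make up. A row lasts 1/8 s, in which the tool goes at most 62.5 mm and 10.7 degrees, less where a joint would pass 70% of its speed; a pose out of reach is approached as far as the arm can. A call with a number of a shift or a turn outside -1 to 1 is refused whole. A call with a gripper value outside its range is refused whole. "claw" is the opening, from 0 (shut) to 1 (fully open), set as the call begins (left out, the last holds). The fingers move at their own pace and stop on an object; the grip force is fixed at half the most. Time passes only in rows, so rows that repeat a pose let the fingers close, or fill a call up. It gives the time, the measured TCP pose, the force, the opening and the grip force at its end, in the units of the state.
- sense(): the state, without advancing time (a new reading comes with each control period).
- get_image(name): name is "scene" or "top" or "wrist"; returns the picture (420x560x3 uint8, red, green, blue); there is no depth.
- get_calibration(name): a dict with "camera_matrix" (3x3 intrinsics, pixels), "rvec" (rotation vector, rad) and "tvec" (3), from world to camera coordinates, as OpenCV has them. Camera axes: x right, y down, z forward; pixel columns grow to the right and rows downward; lengths in mm; the calibration is good to about 2 mm. A picture is of the moment at which its call begins: read the wrist's pose just before it. get_calibration takes no time and is no camera call; for the wrist camera it gives the pose at the moment of the call.
- close_job(): hands the job in; it is judged then, once.
The state is a dict: "time": time; "joints": joint angles; "dq": joint speeds; "joint_efforts": joint torques, N m; "position": TCP position; "tcp_rot": TCP orientation; "contact_force": force on the tool from outside, world axes, zero at the start; "torque": the same for the moment, N m; "finger_gap": finger opening in mm; "finger_force": force on a finger pad.
Only numpy, scipy, OpenCV 4.12 (cv2) and the standard library are available. Lean on these libraries where they do the work, as an engineer would, in place of code of your own. Each camera call takes 0.05 s, during which the arm holds its last target. There are 200 camera calls.

### The job

On the bolt-store counter the long handle of the big pan lies across the low wide pan. Without lifting the big pan out of its round stand, swing its handle inward until it points into the gap between the low wide pan and the tall narrow pan, with its whole length visibly clear of both when seen from above; only then take the lid from the sloped rest and set it gently on the low wide pan, seated flat, without dropping it. Let go of everything, and leave both neighbouring pans, the parts bin and the jar where they stand.

Things in the scene. Friction and masses are not known exactly. Their poses are not given: they have to be found in the camera images.
- big_pan: Large open steel pan, loose (0.8 kg), diameter 150 mm, 100 mm high. Origin: centre of underside; z up; x along its one straight, level black handle, which ends 262 mm from the pan's axis, 18 mm wide, 14 mm thick, mid-line 88 mm above the origin. It stands in a lugged stand with about 5 mm of play, turns there about its own axis with light friction and stays where left.
- handle_grip (a point): Point on the mid-line of the big pan's handle, 180 mm from the pan's axis, where it can be pinched across its 18 mm width from above or pushed sideways; axes as the pan's. Seen from above it has to swing clockwise to the gap, stopping before the tall pan.
- handle_tip (a point): Outer end of the big pan's handle, on its mid-line, 262 mm from the pan's axis and 88 mm above its underside.
- stand: Fixed round dark steel stand under the big pan: disc of 172 mm diameter, 6 mm thick, with six lugs 14 mm high round the pan's foot. Origin: centre of its underside on the counter; the pan's underside rests 6 mm above it.
- low_pan: Low wide aluminium pan without handle, open, loose (0.9 kg), 132 mm across the rim, mouth 124 mm, 55 mm high, bolts in it below 30 mm. Origin: centre of its underside on the counter, z up. About 195 mm from the big pan's axis; the big pan's handle passes over it at the start (handle underside 87 mm above the counter).
- tall_pan: Tall narrow aluminium pan, open, loose (0.6 kg), 100 mm across the rim, 75 mm high, on the far side of the big pan, about 200 mm from its axis, its own short rod handle (to 116 mm from its axis along its x) pointing away. Origin: centre of its underside on the counter. It stays where it is.
- lid: Aluminium lid, 0.2 kg: flange 140 mm across, 6 mm thick; under it a 12 mm deep tapered plug (112 to 96 mm across); on top a black cylindrical knob, 32 mm diameter, 36 mm high. Origin: centre of plug's underside; z along the knob: flange 12-18 mm, knob 18-54 mm. It starts lying on the sloped rest, z leaning 30 degrees. Seated, its origin is 43 mm above the low pan's.
- lid_knob (a point): Point on the lid knob's axis, 42 mm from the lid's origin (24 mm above the flange), a good height to grip; axes as the lid's.
- lid_rest: Fixed dark steel rest, 150 x 150 mm face sloping 30 degrees, low edge on its own -x side (roughly towards the robot), where two 26 mm studs hold the lid's edge. Origin: centre of underside on the counter; middle of the face 60 mm above it, its normal (-0.5, 0, 0.866) in its axes. Lift the lid 30 mm or more along the normal to clear the studs.
- parts_bin: Open-topped parts bin with bolts, 150 x 130 x 75 mm, 1.5 kg, loose; stays where it is. Origin: centre of its underside.
- jar: White screw-capped jar, 64 mm diameter, 100 mm high, loose; stays where it is. Origin: centre of its underside.
Mind the look-alikes: they are no part of the job. What is shaped like the lid but purple is not meant.

How it is judged:
By the outcome, as a careful person would: the job done as asked, in the order asked, and still so for the second after the job is handed in, with the robot touching nothing.
It also fails if it takes over 56 s, if anything falls off the work surface, if the arm or the gripper's body presses on something with over 40 N, if the wrist force passes 120 N, or if a joint passes its speed limit or range.

## Working session

There is one attempt and no reset: what is moved stays moved. The work goes in short steps, Python scripts to look and compute and a tool call to move; the robot and the scene stay as the last step left them, time stands still between calls to the robot, and variables do not carry over. Pictures are saved under pics/ and viewed, at most 10 in all, crops included, and the job is handed in when it is done.

Besides the shell and the picture viewer there is one more tool, called after "Request:" as name(argument=value, ...), one argument or row to a line, values as JSON. step_arm: Moves the arm, as the interface text tells. Its arguments: {"type":"object","properties":{"targets":{"type":"array","items":{"type":"array","items":{"type":"array","items":{"type":"number","minimum":-1,"maximum":1}}}},"claw":{"type":"number"}},"required":["targets"]}

```bash
mkdir -p pics
python3 - <<'E'
from station import *
import cv2
s=sense();print(s['time'],s['position'],s['tcp_rot'],s['finger_gap'])
for n in("top","scene"):
    cv2.imwrite(f"pics/{n}0.png",get_image(n)[:,:,::-1]);print(n,get_calibration(n))
E
```

```text
0.0 [285.75984839 582.94785262 230.13011367] [[-8.97947386e-01  4.40101397e-01 -1.11873828e-03]
 [ 4.40102818e-01  8.97944299e-01 -2.35468445e-03]
 [-3.17352543e-05 -2.60674262e-03 -9.99996602e-01]] 85.1915171769423
top {'camera_matrix': array([[473.06644172,   0.        , 273.93736854],
       [  0.        , 473.06644172, 211.7407235 ],
       [  0.        ,   0.        ,   1.        ]]), 'rvec': array([ 2.15494683, -2.15679657,  0.10836905]), 'tvec': array([  99.22730736,  524.01744618, 1267.79329114])}
scene {'camera_matrix': array([[535.00172405,   0.        , 282.0886655 ],
       [  0.        , 535.00172405, 207.09006432],
       [  0.        ,   0.        ,   1.        ]]), 'rvec': array([ 1.33430057,  2.3783896 , -0.80082494]), 'tvec': array([ 180.7597629 , -331.02512573, 1885.61390121])}
```

View pics/top0.png

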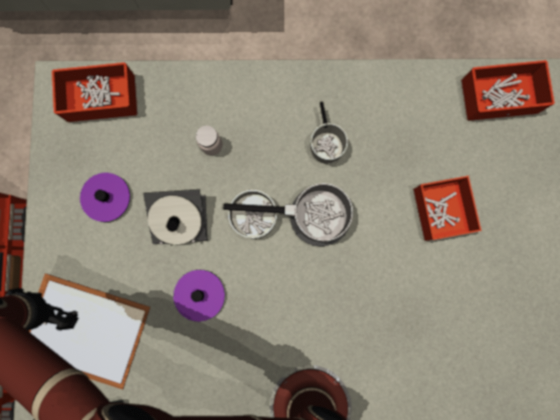

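View pics/scene0.png

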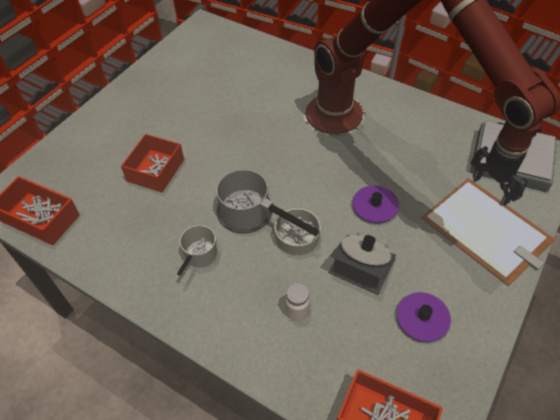

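The top view shows the big pan at about (323,213) with its handle running to (225,207). The low pan is at (253,214), the tall pan at (329,143), the lid at (173,220) with its knob at (174,223), and the jar at (207,138). The scene view agrees. The clear gap is up and to the left, towards +x+y.

```bash
cat > h.py <<'E'
import numpy as np, cv2
from station import *
def ray(n,uv,z,cal=None):
    c=cal or get_calibration(n); R=cv2.Rodrigues(np.array(c['rvec']))[0]; t=np.array(c['tvec']).ravel()
    o=-R.T@t; d=R.T@np.linalg.inv(c['camera_matrix'])@np.array([uv[0],uv[1],1.])
    return o+d*(z-o[2])/d[2]
def proj(n,p,cal=None):
    c=cal or get_calibration(n)
    return cv2.projectPoints(np.array([p],float),c['rvec'],c['tvec'],c['camera_matrix'],None)[0].ravel()
E
python3 - <<'E'
from h import *
im=cv2.imread('pics/top0.png'); g=cv2.cvtColor(im,6); hsv=cv2.cvtColor(im,cv2.COLOR_BGR2HSV)
def cont(mask,box,name,z):
    x0,y0,x1,y1=box; m=np.zeros_like(g); m[y0:y1,x0:x1]=mask[y0:y1,x0:x1]
    for c in cv2.findContours(m,0,1)[0]:
        if cv2.contourArea(c)<25: continue
        r=cv2.minAreaRect(c); print(name,cv2.contourArea(c),np.round(r[0],1),np.round(r[1],1),round(r[2],1),'world',ray('top',r[0],z).round(1))
dark=(g<45).astype('uint8')*255
cont(dark,(218,195,300,225),'handle',94)
cont(dark,(160,205,190,240),'knob',110)
cream=((g>135)&(hsv[...,1]<60)).astype('uint8')*255
cont(cream,(140,185,212,250),'lid',75)
for n,box,z,d in (('big',(285,175,362,252),106,150),('low',(222,182,285,245),55,132),('tall',(303,116,355,170),75,100)):
    x0,y0,x1,y1=box; s=4; c=cv2.resize(g[y0:y1,x0:x1],None,fx=s,fy=s,interpolation=2)
    r=d/2*473/(1268-z)*s
    H=cv2.HoughCircles(c,cv2.HOUGH_GRADIENT,1,20,param1=80,param2=15,minRadius=int(r*.92),maxRadius=int(r*1.08))
    if H is not None:
        for k in H[0][:3]: print(n,r/s,k/s+[x0,y0,0],ray('top',(k[:2]/s+[x0,y0]),z).round(1))
cv2.imwrite('pics/c0.png',cv2.resize(im[100:265,135:370],None,fx=3.4,fy=3.4,interpolation=2)[:600])
E
```

```text
handle 240.5 [253.6 207.8] [59.3  6.4] 4.8 world [527.2 151.1  94. ]
knob 104.0 [172.8 223.4] [ 9.8 13.4] 26.6 world [485.2 358.3 110. ]
lid 3125.0 [175.5 217. ] [64. 71.] 90.0 world [505.4 359.5  75. ]
big 30.529259896729776 [322.375      212.125       28.29999924] [514.2 -27.3 106. ]
big 30.529259896729776 [318.875      218.875       28.45000076] [496.8 -18.1 106. ]
big 30.529259896729776 [325.875      215.875       31.47500038] [504.5 -36.2 106. ]
low 25.73619126133553 [253.875      214.125       23.72500038] [514.9 152.5  55. ]
low 25.73619126133553 [254.625      219.625       24.45000076] [500.1 150.4  55. ]
tall 19.823973176865046 [327.375 143.875  19.625] [702.6 -45.7  75. ]
tall 19.823973176865046 [329.625      139.375       20.22500038] [715.  -51.9  75. ]
tall 19.823973176865046 [332.375      144.375       20.82500076] [701.2 -59.1  75. ]
```

View pics/c0.png

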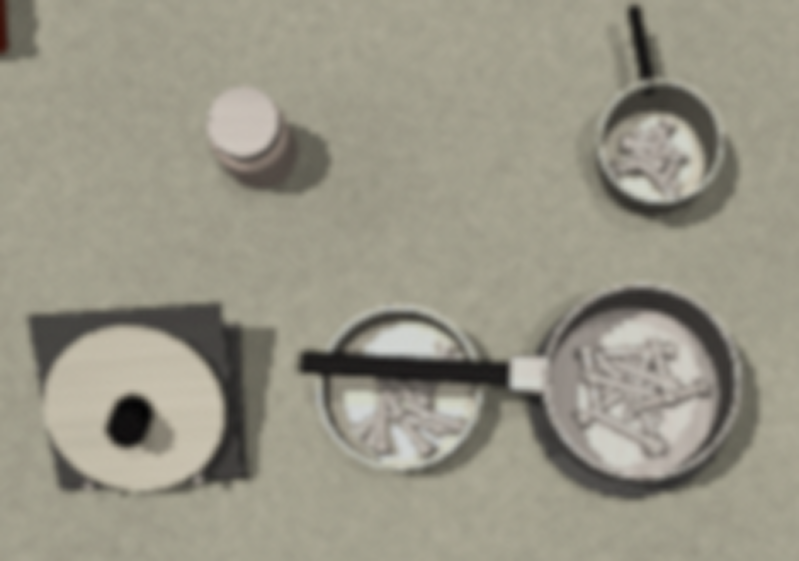

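The crop shows these (full-image pixels):
- Big pan rim centre (323.5,213)
- Low pan (252.9,214.3)
- Tall pan (329.1,142.6)
- Handle tip (223.2,206.2)
- Lid flange centre (174.7,219.7) and knob (172.9,223.5)
- Far edge of the rest from (143.8,192.9) to (200.3,189.4)

Run:
```python
from h import *
T=lambda u,v,z:ray('top',(u,v),z)
b=T(323.5,213,106);l=T(252.9,214.3,55);t=T(329.1,142.6,75);tip=T(223.2,206.2,94)
lid=T(174.7,219.7,75);kn=T(172.9,223.5,108);j=T(206.5,135.5,100)
for n,p in zip('big low tall tip lid knob jar'.split(),(b,l,t,tip,lid,kn,j)):print(n,p.round(1),'reach',np.hypot(*p[:2]).round())
an=lambda p:np.degrees(np.arctan2(*(p-b)[1::-1]))
print('dist low,tall,tip',[np.hypot(*(p-b)[:2]).round() for p in(l,t,tip)],'ang',[an(p).round(1) for p in(l,t,tip)],'jar',an(j),np.hypot(*(j-b)[:2]))
h1,h2=T(143.8,192.9,97.5),T(200.3,189.4,97.5);print('rest far edge',h1,h2,np.linalg.norm(h1-h2))
e=(h1-h2)[:2]; print('yaw of rest x',np.degrees(np.arctan2(-e[0],e[1])))
# second view check of knob & tip via scene: black blobs
im=cv2.imread('pics/scene0.png')
for n,p in(('knob',kn),('tip',tip),('big',b),('low',l),('tall',t)):print(n,'scene px',proj('scene',p).round(1))
g=cv2.cvtColor(im,6);m=((g<40)*255).astype('uint8')
mm=np.zeros_like(m);mm[228:256,355:380]=m[228:256,355:380]
ys,xs=np.nonzero(mm);print('knob scene',xs.mean(),ys.mean())
mm=np.zeros_like(m);mm[200:240,262:325]=m[200:240,262:325]
c=max(cv2.findContours(mm,0,1)[0],key=cv2.contourArea);print('handle',cv2.boxPoints(cv2.minAreaRect(c)).round(1).tolist())
s=sense();R=np.array(s['tcp_rot'])
print('joints',s['joints'])
```

```text
big [512.  -30.2 106. ] reach 513.0
low [514.5 155.1  55. ] reach 537.0
tall [706.1 -50.3  75. ] reach 708.0
tip [531.6 230.7  94. ] reach 580.0
lid [498.2 361.5  75. ] reach 616.0
knob [485.1 358.5 108. ] reach 603.0
jar [719.9 276.6 100. ] reach 771.0
dist low,tall,tip [np.float64(185.0), np.float64(195.0), np.float64(262.0)] ang [np.float64(89.2), np.float64(-5.9), np.float64(85.7)] jar 55.86724851600514 370.66416513592327
rest far edge [566.77642435 439.47728378  97.5       ] [575.72702471 290.98907262  97.5       ] 148.75772955586274
yaw of rest x 3.4495119423518075
knob scene px [367.7 238.7]
tip scene px [317.5 233.5]
big scene px [242.5 187.7]
low scene px [296.9 225.5]
tall scene px [198.  238.4]
knob scene 366.5 243.83333333333334Traceback (most recent call last):
  File "<stdin>", line 17, in <module>
ValueError: max() iterable argument is empty
```

Request:
step_arm(
  targets=[
    [[-0.1,-0.1,0,0.04],[-0.2,-0.2,0,0.08],[-0.3,-0.3,0,0.12],[-0.4,-0.4,0,0.16],[-0.5,-0.5,0,0.2],[-0.6,-0.6,0,0.24],[-0.7,-0.7,0,0.28],[-0.8,-0.8,0,0.32],[-0.9,-0.9,0,0.36],[-1,-1,0,0.38]],
  ],
  claw=0.7,
)

```text
time: 1.35
position: [322.4, 476.0, 230.7]
tcp_rot: [[0.081, 0.997, -0.001], [0.997, -0.081, -0.001], [-0.001, -0.001, -1.0]]
contact_force: [0.6, 0.3, 0.2]
finger_gap: 59.4
finger_force: 0.0
```

Request:
step_arm(
  targets=[
    [[-0.1,0.07,0,0],[-0.2,0.14,0,0],[-0.3,0.21,0,0],[-0.4,0.28,0,0],[-0.5,0.35,0,0],[-0.6,0.42,0,0],[-0.7,0.49,0,0],[-0.8,0.56,0,0],[-0.9,0.63,0,0],[-1,0.7,0,0]],
  ],
)

```text
time: 2.6
position: [372.6, 391.9, 231.3]
tcp_rot: [[0.079, 0.997, 0.0], [0.997, -0.079, -0.0], [-0.0, 0.0, -1.0]]
contact_force: [-1.2, -0.3, 0.2]
finger_gap: 59.9
finger_force: 0.0
```

Request:
step_arm(
  targets=[
    [[-0.1,0.07,0,0],[-0.2,0.14,0,0],[-0.3,0.21,0,0],[-0.4,0.28,0,0],[-0.5,0.35,0,0],[-0.6,0.42,0,0],[-0.7,0.49,0,0],[-0.8,0.56,0,0],[-0.9,0.63,0,0],[-1,0.7,0,0]],
  ],
)

```text
time: 3.85
position: [422.1, 307.7, 231.3]
tcp_rot: [[0.079, 0.997, -0.0], [0.997, -0.079, -0.0], [-0.0, -0.0, -1.0]]
contact_force: [0.3, -0.2, -0.5]
finger_gap: 59.7
finger_force: 0.0
```

Request:
step_arm(
  targets=[
    [[-0.1,0.07,0,0],[-0.2,0.14,0,0],[-0.3,0.21,0,0],[-0.4,0.28,0,0],[-0.5,0.35,0,0],[-0.6,0.42,0,0],[-0.7,0.49,0,0],[-0.8,0.56,0,0],[-0.9,0.63,0,0],[-1,0.7,0,0]],
  ],
)

```text
time: 5.1
position: [471.6, 223.5, 231.3]
tcp_rot: [[0.079, 0.997, -0.0], [0.997, -0.079, -0.0], [-0.0, -0.0, -1.0]]
contact_force: [-0.6, 0.4, 0.4]
finger_gap: 59.8
finger_force: 0.0
```

Request:
step_arm(
  targets=[
    [[-0.09,0.08,0,0],[-0.18,0.16,0,0],[-0.27,0.24,0.1,0],[-0.36,0.32,0.2,0],[-0.45,0.4,0.3,0],[-0.54,0.48,0.4,0],[-0.63,0.56,0.55,0],[-0.72,0.64,0.7,0],[-0.8,0.7,0.85,0],[-0.87,0.745,1,0]],
  ],
)

```text
time: 6.35
position: [525.4, 149.5, 150.4]
tcp_rot: [[0.079, 0.997, -0.0], [0.997, -0.079, -0.0], [-0.0, -0.0, -1.0]]
contact_force: [0.4, 0.1, 1.0]
finger_gap: 59.9
finger_force: 0.0
```

Request:
step_arm(
  targets=[
    [[0,0,0.1,0],[0,0,0.2,0],[0,0,0.3,0],[0,0,0.4,0],[0,0,0.5,0],[0,0,0.6,0],[0,0,0.7,0],[0,0,0.8,0],[0,0,0.9,0],[0,0,0.91,0]],
  ],
)

```text
time: 7.6
position: [524.8, 149.9, 77.8]
tcp_rot: [[0.079, 0.997, -0.001], [0.997, -0.079, -0.0], [-0.001, -0.001, -1.0]]
contact_force: [-0.1, -0.4, 0.1]
finger_gap: 59.7
finger_force: 0.0
```

Request:
step_arm(
  targets=[
    [[0,0,0,0],[0,0,0,0],[0,0,0,0],[0,0,0,0],[0,0,0,0],[0,0,0,0],[0,0,0,0],[0,0,0,0],[0,0,0,0],[0,0,0,0]],
  ],
  claw=0,
)

```text
time: 8.85
position: [526.1, 150.2, 78.8]
tcp_rot: [[0.079, 0.997, 0.002], [0.997, -0.079, 0.0], [0.0, 0.002, -1.0]]
contact_force: [3.6, -0.2, 3.7]
finger_gap: 17.0
finger_force: 59.5
```

Request:
step_arm(
  targets=[
    [[-0.002,0.095,0,0.0133],[-0.008,0.189,0,0.0267],[-0.018,0.284,0,0.04],[-0.032,0.377,0,0.0533],[-0.049,0.47,0,0.0667],[-0.071,0.563,0,0.08],[-0.097,0.654,0,0.0933],[-0.126,0.744,0,0.1067],[-0.159,0.833,0,0.12],[-0.196,0.92,0,0.1333]],
  ],
)

```text
time: 10.1
position: [595.5, 131.5, 78.3]
tcp_rot: [[0.478, 0.878, -0.005], [0.878, -0.478, 0.004], [0.001, -0.007, -1.0]]
contact_force: [-1.0, 4.7, 6.5]
finger_gap: 16.7
finger_force: 59.8
```

Request:
step_arm(
  targets=[
    [[-0.002,0.095,0,0.0133],[-0.008,0.189,0,0.0267],[-0.018,0.284,0,0.04],[-0.032,0.377,0,0.0533],[-0.049,0.47,0,0.0667],[-0.071,0.563,0,0.08],[-0.097,0.654,0,0.0933],[-0.126,0.744,0,0.1067],[-0.159,0.833,0,0.12],[-0.196,0.92,0,0.1333]],
  ],
)

```text
time: 11.35
position: [654.3, 83.4, 78.7]
tcp_rot: [[0.794, 0.608, -0.002], [0.608, -0.794, 0.006], [0.002, -0.005, -1.0]]
contact_force: [0.5, 4.5, 7.1]
finger_gap: 16.7
finger_force: 59.7
```

Request:
step_arm(
  targets=[
    [[0,0,0,0],[0,0,0,0],[0,0,0,0],[0,0,0,0],[0,0,-0.1,0],[0,0,-0.25,0],[0,0,-0.4,0],[0,0,-0.6,0],[0,0,-0.8,0],[0,0,-1,0]],
  ],
  claw=0.8,
)

```text
time: 12.6
position: [654.7, 79.7, 159.9]
tcp_rot: [[0.793, 0.609, 0.001], [0.609, -0.793, 0.0], [0.001, 0.0, -1.0]]
contact_force: [0.0, 0.0, 0.1]
finger_gap: 68.4
finger_force: 0.0
```

Request:
step_arm(
  targets=[
    [[0.06,-0.1,0,0.02],[0.12,-0.2,0,0.04],[0.18,-0.3,0,0.06],[0.24,-0.4,0,0.08],[0.3,-0.5,0,0.1],[0.36,-0.6,0,0.12],[0.42,-0.7,0,0.14],[0.48,-0.8,0,0.16],[0.54,-0.9,0,0.18],[0.6,-1,0,0.189]],
  ],
)

```text
time: 13.85
position: [643.9, 172.9, 159.2]
tcp_rot: [[0.998, 0.06, 0.0], [0.06, -0.998, 0.0], [0.0, -0.0, -1.0]]
contact_force: [-0.3, 0.7, 0.3]
finger_gap: 67.9
finger_force: 0.0
```

Request:
step_arm(
  targets=[
    [[-0.063,-0.082,0,0],[-0.126,-0.164,0,0],[-0.189,-0.246,0,0],[-0.252,-0.328,0,0],[-0.315,-0.41,0,0],[-0.378,-0.492,0,0],[-0.441,-0.574,0,0],[-0.504,-0.656,0,0],[-0.567,-0.738,0,0],[-0.63,-0.82,0,0]],
  ],
)

```text
time: 15.1
position: [589.3, 235.3, 158.5]
tcp_rot: [[0.998, 0.061, -0.0], [0.061, -0.998, 0.0], [-0.0, -0.0, -1.0]]
contact_force: [0.7, 0.8, 0.4]
finger_gap: 68.5
finger_force: 0.0
```

Request:
step_arm(
  targets=[
    [[-0.063,-0.082,0,0],[-0.126,-0.164,0,0],[-0.189,-0.246,0,0],[-0.252,-0.328,0,0],[-0.315,-0.41,0,0],[-0.378,-0.492,0,0],[-0.441,-0.574,0,0],[-0.504,-0.656,0,0],[-0.567,-0.738,0,0],[-0.63,-0.82,0,0]],
  ],
)

```text
time: 16.35
position: [535.0, 297.6, 158.5]
tcp_rot: [[0.998, 0.061, -0.0], [0.061, -0.998, -0.0], [-0.0, 0.0, -1.0]]
contact_force: [0.3, -0.3, 0.5]
finger_gap: 68.3
finger_force: 0.0
```

Run:
```python
from h import *
s=sense();print(s['position'])
cw=get_calibration('wrist');w=get_image('wrist');t=get_image('top')
cv2.imwrite('pics/top1.png',t[:,:,::-1]);cv2.imwrite('pics/wr1.png',w[:,:,::-1])
np.save('cw.npy',cw,allow_pickle=True)
a=cv2.resize(t[100:265,135:370,::-1],None,fx=2.3,fy=2.3,interpolation=2)
cv2.imwrite('pics/c1.png',np.vstack([cv2.resize(a,(540,379)),cv2.resize(w[:,:,::-1],(540,405))])[:784].repeat(1,0)) if 0 else cv2.imwrite('pics/c1.png',np.hstack([cv2.resize(a,(440,309)),cv2.resize(w[:,:,::-1],(360,270)) if 0 else cv2.copyMakeBorder(cv2.resize(w[:,:,::-1],(360,270)),0,39,0,0,0)]))
```

```text
[535.0112331  297.62544368 158.51322963]
```

View pics/c1.png

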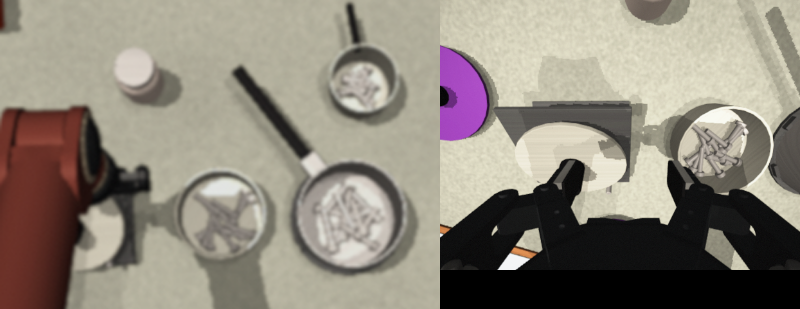

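The handle now lies in the gap with its whole length clear of both pans. The low pan is unmoved, centred near (253.6,214.8) in the top image. The wrist view shows the lid still on its rest.

Request:
step_arm(
  targets=[
    [[-0.06,-0.08,0,0],[-0.12,-0.16,0,0],[-0.18,-0.24,0,0],[-0.24,-0.32,0,0],[-0.3,-0.4,0,0],[-0.36,-0.48,0,0],[-0.43,-0.57,0,0],[-0.5,-0.66,0,0],[-0.56,-0.74,0,0],[-0.61,-0.81,0,0]],
  ],
  claw=0.9,
)

```text
time: 17.7
position: [482.3, 359.4, 158.5]
tcp_rot: [[0.998, 0.061, -0.0], [0.061, -0.998, -0.0], [-0.0, 0.0, -1.0]]
contact_force: [-1.0, 0.9, -0.2]
finger_gap: 76.9
finger_force: 0.0
```

Run:
```python
from h import *
c0=np.load('cw.npy',allow_pickle=True).item()
print('low by wrist1',ray('wrist',(442.6,232.6),55,c0), 'low by top1',ray('top',(253.6,214.8),55))
s=sense();print(s['position'])
cw=get_calibration('wrist');w=get_image('wrist');cv2.imwrite('pics/wr2.png',w[:,:,::-1]);np.save('cw2.npy',cw,allow_pickle=True)
n=np.array([-.499,-.03,.866]);o=np.array([505.7,361,60])
for k in(18,54):print(k,proj('wrist',o+k*n,cw).round())
```

```text
low by wrist1 [520.97846247 156.39665236  55.        ] low by top1 [513.10954192 153.20775716  55.        ]
[482.32007679 359.43175002 158.4801036 ]
18 [284. 197.]
54 [283. 232.]
```

View pics/wr2.png

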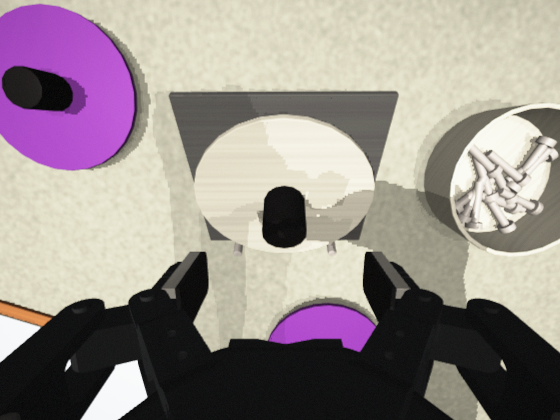

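The wrist view shows the knob's top at about (284,230), 2 px from my prediction (283,232), so the lid pose is confirmed. I'll descend and grip.

Request:
step_arm(
  targets=[
    [[0,0,0.11,0],[0,0,0.22,0],[0,0,0.33,0],[0,0,0.44,0],[0,0,0.55,0],[0,0,0.66,0],[0,0,0.77,0],[0,0,0.86,0],[0,0,0.95,0],[0,0,0.95,0]],
  ],
)

```text
time: 19.0
position: [482.3, 358.8, 81.9]
tcp_rot: [[0.998, 0.061, -0.001], [0.061, -0.998, -0.001], [-0.001, 0.001, -1.0]]
contact_force: [-0.4, -0.4, 0.5]
finger_gap: 76.8
finger_force: 0.0
```

Request:
step_arm(
  targets=[
    [[0,0,0,0],[0,0,0,0],[0,0,0,0],[0,0,0,0],[0,0,0,0],[0,0,0,0],[0,0,0,0],[0,0,0,0],[0,0,0,0],[0,0,0,0]],
  ],
  claw=0,
)

```text
time: 20.25
position: [483.2, 359.7, 83.3]
tcp_rot: [[0.998, 0.061, 0.001], [0.061, -0.998, 0.002], [0.001, -0.001, -1.0]]
contact_force: [-0.9, 1.3, 4.7]
finger_gap: 30.6
finger_force: 59.6
```

Request:
step_arm(
  targets=[
    [[-0.03,0,-0.05,0],[-0.08,0,-0.14,0],[-0.13,0,-0.225,0],[-0.18,0,-0.31,0],[-0.23,0,-0.4,0],[-0.29,0,-0.5,0],[-0.35,0,-0.6,0],[-0.4,0,-0.7,0],[-0.45,0,-0.78,0],[-0.5,0,-0.86,0]],
  ],
)

```text
time: 21.5
position: [442.5, 356.5, 151.7]
tcp_rot: [[0.998, 0.061, -0.0], [0.061, -0.998, -0.0], [-0.0, 0.0, -1.0]]
contact_force: [-0.2, 0.1, -2.5]
finger_gap: 30.1
finger_force: 59.5
```

Run:
```python
from h import *
s=sense();print(s['position'],s['contact_force'],s['finger_gap'])
w=get_image('wrist');t=get_image('scene')
a=cv2.resize(t[150:320,250:450,::-1],(470,400),interpolation=2);b=cv2.resize(w[:,:,::-1],(320,240))
cv2.imwrite('pics/c3.png',np.hstack([a,cv2.copyMakeBorder(b,0,160,0,0,0)]))
```

```text
[442.51617458 356.46574649 151.71122657] [-0.23915842  0.07835796 -2.51256495] 30.13603668571636
```

View pics/c3.png

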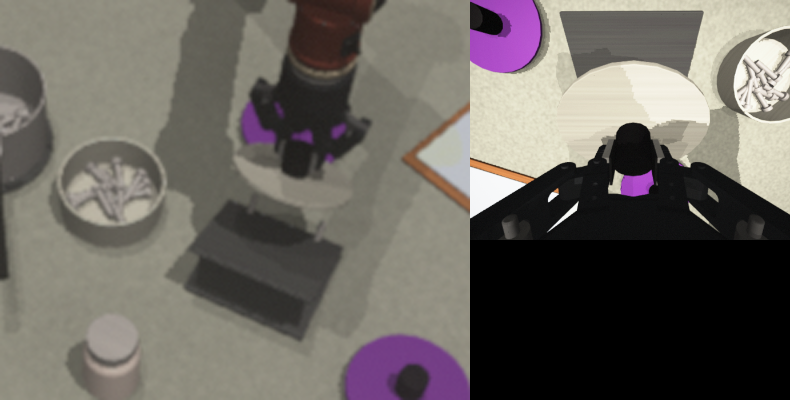

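The lid is held but still tilted about 30°. The tool can't tilt, so I'll level the lid in the grip by hooking its low lip on the rest's fixed upper edge and swinging it flat.

Request:
step_arm(
  targets=[
    [[0.05,0,-0.08,0],[0.12,0,-0.16,0],[0.22,0,-0.18,0],[0.33,0,-0.18,0],[0.44,0,-0.18,0],[0.55,0,-0.18,0],[0.66,0,-0.18,0],[0.77,0,-0.18,0],[0.89,0,-0.18,0],[1,0,-0.18,0]],
  ],
)

```text
time: 22.85
position: [523.3, 361.4, 165.7]
tcp_rot: [[0.998, 0.061, -0.0], [0.061, -0.998, -0.0], [-0.0, 0.0, -1.0]]
contact_force: [-0.7, -0.1, -1.0]
finger_gap: 30.2
finger_force: 59.5
```

Request:
step_arm(
  targets=[
    [[0.11,0,0,0],[0.22,0,0,0],[0.33,0,0,0],[0.44,0,0,0],[0.55,0,0,0],[0.66,0,0,0],[0.77,0,0,0],[0.88,0,0,0],[0.95,0,0,0],[1,0,0,0]],
  ],
)

```text
time: 24.1
position: [602.8, 366.2, 165.6]
tcp_rot: [[0.998, 0.061, -0.0], [0.061, -0.998, -0.0], [-0.0, 0.0, -1.0]]
contact_force: [0.4, -0.3, -2.4]
finger_gap: 30.3
finger_force: 59.5
```

Request:
step_arm(
  targets=[
    [[0.03,0,0.07,0],[0.06,0,0.14,0],[0.07,0,0.2,0],[0.07,0,0.25,0],[0.07,0,0.29,0],[0.1,0,0.31,0],[0.13,0,0.335,0],[0.16,0,0.36,0],[0.19,0,0.385,0],[0.22,0,0.41,0]],
  ],
)

```text
time: 25.35
position: [620.5, 367.4, 133.2]
tcp_rot: [[0.998, 0.061, 0.001], [0.061, -0.998, 0.0], [0.001, -0.0, -1.0]]
contact_force: [-2.3, -0.4, 2.9]
finger_gap: 30.3
finger_force: 60.4
```

Request:
step_arm(
  targets=[
    [[0.025,0,0.03,0],[0.05,0,0.06,0],[0.075,0,0.09,0],[0.1,0,0.12,0],[0.12,0,0.15,0],[0.14,0,0.18,0],[0.155,0,0.205,0],[0.17,0,0.23,0],[0.175,0,0.24,0],[0.175,0,0.25,0]],
  ],
)

```text
time: 26.6
position: [636.6, 368.1, 114.2]
tcp_rot: [[0.998, 0.06, 0.006], [0.06, -0.998, 0.001], [0.006, -0.0, -1.0]]
contact_force: [0.5, 0.5, 6.7]
finger_gap: 30.0
finger_force: 64.3
```

Run:
```python
from h import *
s=sense();print(s['position'],s['contact_force'],s['finger_gap'])
w=get_image('wrist');t=get_image('scene')
a=cv2.resize(t[180:320,270:430,::-1],(460,402),interpolation=2);b=cv2.resize(w[:,:,::-1],(320,240))
cv2.imwrite('pics/c4.png',np.hstack([a,cv2.copyMakeBorder(b,0,162,0,0,0)]))
```

```text
[636.60713511 368.08205225 114.24537614] [0.51848609 0.45693834 6.67432091] 29.970980799226247
```

View pics/c4.png

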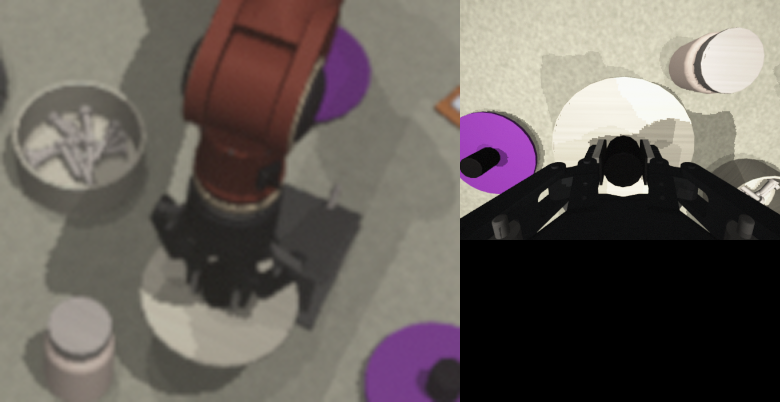

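Request:
step_arm(
  targets=[
    [[0,0,-0.1,0],[0,0,-0.25,0],[0,0,-0.4,0],[0,0,-0.55,0],[-0.05,0.08,-0.65,0],[-0.15,0.22,-0.65,0],[-0.25,0.38,-0.65,0],[-0.35,0.54,-0.65,0],[-0.46,0.7,-0.65,0],[-0.56,0.86,-0.65,0]],
  ],
)

```text
time: 27.95
position: [592.9, 295.7, 165.3]
tcp_rot: [[0.998, 0.06, -0.0], [0.06, -0.998, -0.0], [-0.0, 0.0, -1.0]]
contact_force: [-1.5, -0.0, -1.8]
finger_gap: 30.3
finger_force: 63.8
```

Run:
```python
from h import *
s=sense();print(s['position'],s['contact_force'])
sc=get_image('scene')[:,:,::-1].copy();cv2.imwrite('pics/sc5.png',sc)
t=cv2.imread('pics/top1.png')
# predicted rim circles drawn for check
for im,n,(x0,y0,x1,y1) in((t,'top',(215,175,300,255)),(sc,'scene',(262,195,332,260))):
    k=7 if n=='scene' else 5; k=400/(x1-x0); c=cv2.resize(im[y0:y1,x0:x1],None,fx=k,fy=k,interpolation=2)
    a=np.arange(0,6.28,.05); P=[proj(n,(514+66*np.cos(q),154.5+66*np.sin(q),55)) for q in a]
    for p in P: cv2.circle(c,tuple(int(v) for v in ((p-[x0,y0]+.5)*k)),1,(0,0,255),-1)
    cv2.imwrite(f'pics/_{n}.png',cv2.resize(c,(400,380)))
cv2.imwrite('pics/c5.png',np.hstack([cv2.imread('pics/_top.png'),cv2.imread('pics/_scene.png')]))
```

```text
[592.89399361 295.72393195 165.26368721] [-1.51499844 -0.04323558 -1.76570485]
```

View pics/c5.png

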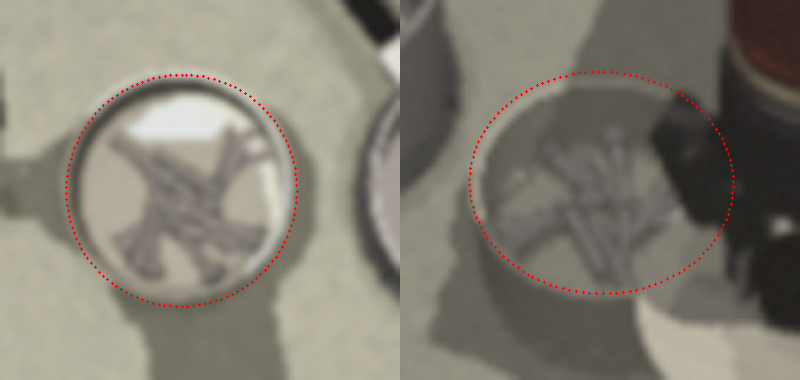

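The predicted rim fits both views to within 1 px, and the pan sits 2 mm further in x. I'll aim for (516,154).

Request:
step_arm(
  targets=[
    [[-0.05,0.085,0,0],[-0.1,0.17,0,0],[-0.155,0.255,0,0],[-0.21,0.34,0,0],[-0.265,0.43,0,0],[-0.32,0.515,0,0],[-0.37,0.6,0,0],[-0.42,0.685,0,0],[-0.475,0.77,0,0],[-0.525,0.855,0,0]],
  ],
)

```text
time: 29.25
position: [555.5, 225.5, 164.9]
tcp_rot: [[0.998, 0.061, -0.0], [0.061, -0.998, -0.0], [-0.0, 0.0, -1.0]]
contact_force: [-0.4, -0.4, -2.9]
finger_gap: 29.9
finger_force: 63.8
```

Request:
step_arm(
  targets=[
    [[-0.05,0.085,0,0],[-0.1,0.17,0,0],[-0.155,0.255,0,0],[-0.21,0.34,0,0],[-0.265,0.43,0.05,0],[-0.32,0.515,0.1,0],[-0.37,0.6,0.2,0],[-0.42,0.685,0.3,0],[-0.475,0.77,0.4,0],[-0.525,0.855,0.5,0]],
  ],
)

```text
time: 30.5
position: [517.6, 154.6, 124.2]
tcp_rot: [[0.998, 0.061, -0.0], [0.061, -0.998, -0.0], [-0.0, 0.0, -1.0]]
contact_force: [0.4, 0.2, -1.3]
finger_gap: 30.2
finger_force: 63.8
```

Run:
```python
from h import *
s=sense();print(s['position'],s['contact_force'])
w=get_image('wrist');t=get_image('scene')
a=cv2.resize(t[170:280,230:370,::-1],(480,377),interpolation=2);b=cv2.resize(w[:,:,::-1],(320,240))
cv2.imwrite('pics/c6.png',np.hstack([a,cv2.copyMakeBorder(b,0,137,0,0,0)]))
```

```text
[517.64653887 154.61511698 124.24390498] [ 0.41346584  0.18699095 -1.3007845 ]
```

View pics/c6.png

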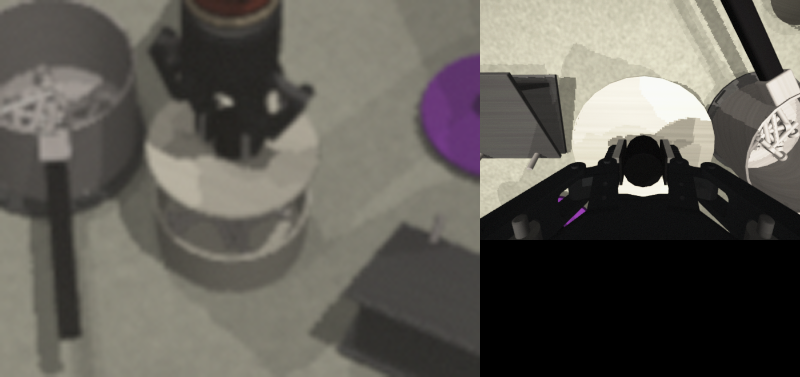

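The lid looks level and sits centred just above the low pan. The handle is clear. I'll lower it gently.

Request:
step_arm(
  targets=[
    [[0,0,0.08,0],[0,0,0.16,0],[0,0,0.24,0],[0,0,0.32,0],[0,0,0.38,0],[0,0,0.44,0],[0,0,0.49,0],[0,0,0.53,0],[0,0,0.57,0],[0,0,0.6,0]],
  ],
)

```text
time: 31.85
position: [518.0, 155.1, 76.8]
tcp_rot: [[0.998, 0.061, -0.0], [0.061, -0.998, -0.0], [-0.0, 0.0, -1.0]]
contact_force: [-0.2, 0.4, -1.2]
finger_gap: 30.6
finger_force: 63.8
```

Request:
step_arm(
  targets=[
    [[0,0,0.005,0],[0,0,0.01,0],[0,0,0.015,0],[0,0,0.02,0],[0,0,0.025,0],[0,0,0.03,0],[0,0,0.035,0],[0,0,0.04,0],[0,0,0.045,0],[0,0,0.045,0]],
  ],
)

```text
time: 33.1
position: [517.9, 155.1, 73.3]
tcp_rot: [[0.998, 0.061, -0.0], [0.061, -0.998, -0.0], [-0.0, 0.0, -1.0]]
contact_force: [-0.2, -0.2, -1.9]
finger_gap: 30.1
finger_force: 63.6
```

Request:
step_arm(
  targets=[
    [[0,0,0.005,0],[0,0,0.01,0],[0,0,0.015,0],[0,0,0.02,0],[0,0,0.025,0],[0,0,0.03,0],[0,0,0.035,0],[0,0,0.04,0],[0,0,0.045,0],[0,0,0.045,0]],
  ],
)

```text
time: 34.35
position: [519.3, 155.1, 70.5]
tcp_rot: [[0.998, 0.061, 0.003], [0.061, -0.998, 0.0], [0.003, -0.0, -1.0]]
contact_force: [1.9, 0.1, 5.5]
finger_gap: 29.9
finger_force: 64.7
```

Request:
step_arm(
  targets=[
    [[0,0,0.006,0],[0,0,0.012,0],[0,0,0.018,0],[0,0,0.024,0],[0,0,0.03,0],[0,0,0.03,0],[0,0,0.03,0],[0,0,0.03,0],[0,0,0.03,0],[0,0,0.03,0]],
  ],
)

```text
time: 35.6
position: [519.4, 155.1, 70.1]
tcp_rot: [[0.998, 0.061, 0.003], [0.061, -0.998, 0.002], [0.003, -0.002, -1.0]]
contact_force: [-2.6, -0.2, 19.6]
finger_gap: 30.2
finger_force: 66.5
```

The force jumped to 20 N with no further travel, so the lid is seated flat. I'll release and retreat.

Request:
step_arm(
  targets=[
    [[0,0,-0.015,0],[0,0,-0.02,0],[0,0,-0.02,0],[0,0,-0.02,0],[0,0,-0.02,0],[0,0,-0.1,0],[0,0,-0.25,0],[0,0,-0.5,0],[0,0,-0.75,0],[0,0,-1,0]],
  ],
  claw=0.8,
)

```text
time: 36.85
position: [518.1, 155.0, 148.9]
tcp_rot: [[0.998, 0.06, 0.001], [0.06, -0.998, 0.0], [0.001, -0.0, -1.0]]
contact_force: [0.2, -0.4, 1.1]
finger_gap: 68.4
finger_force: 0.0
```

Request:
step_arm(
  targets=[
    [[-0.1,-0.1,-0.1,0],[-0.2,-0.2,-0.2,0],[-0.3,-0.3,-0.3,0],[-0.4,-0.4,-0.4,0],[-0.5,-0.5,-0.5,0],[-0.6,-0.6,-0.6,0],[-0.7,-0.7,-0.6,0],[-0.8,-0.8,-0.6,0],[-0.9,-0.9,-0.6,0],[-1,-1,-0.6,0]],
  ],
)

```text
time: 38.1
position: [432.6, 230.5, 195.1]
tcp_rot: [[0.998, 0.061, -0.0], [0.061, -0.998, -0.0], [-0.0, 0.0, -1.0]]
contact_force: [0.3, -0.9, -0.1]
finger_gap: 68.4
finger_force: 0.0
```

Run:
```python
from h import *
s=sense();print(s['time'],s['position'],s['contact_force'])
w=get_image('top');t=get_image('scene')
a=cv2.resize(t[170:280,230:370,::-1],(400,314),interpolation=2);b=cv2.resize(w[100:265,135:370,::-1],(400,281),interpolation=2)
cv2.imwrite('pics/c7.png',np.hstack([a,cv2.copyMakeBorder(b,0,33,0,0,0)]))
```

```text
38.1 [432.57441812 230.52161658 195.09759804] [ 0.30920414 -0.89040358 -0.06348302]
```

View pics/c7.png

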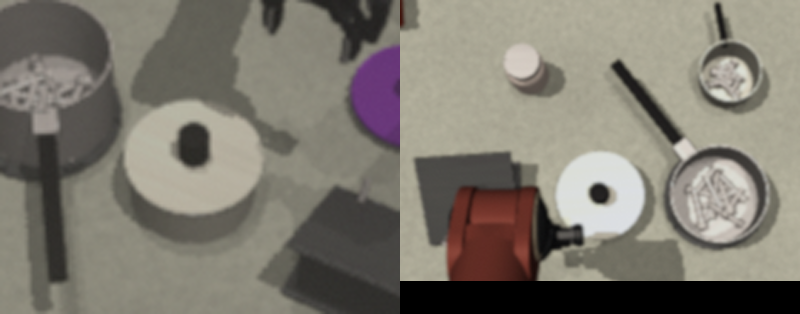

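The lid sits flat and centred on the low pan (knob about (600,193) in the right half). The handle is in the gap and clear of both pans, and the arm touches nothing.

```bash
python3 -c "
from station import *
print(close_job())"
```

```text
the job is handed in; nothing more can be done
None
```

The job is handed in at about 38 s on the robot's clock: the big pan's handle points into the gap, clear of both pans, and the lid is seated flat on the low pan with everything released; the judge's result was not shown.

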